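# Hold a flask down on a touch-operated mixer

## Robot

A 6-joint arm with a two-finger parallel gripper is mounted at the origin on a cart in front of the work surface, level with it; the furniture and walls round the work are solid. World frame = base frame: x ahead of the robot, y to its left, z up, the work surface at z = 0. Lengths are in m, angles in degrees, forces in N, time in s.
With the tool pointing down it reaches from about 0.25 to 0.725 m from the base axis. Payload 9.7 kg.
Tool frame: the origin (TCP) lies midway between the tips of the shut fingers; the grasp point (between the pads) lies bot.hold_point_z behind it (bot.hold_point_z is the distance from the TCP to the grasp point, in m); z points along the fingers, y is the line along which they close (so a half turn about z gives the same grasp; the last joint's range is limited). The gripper opens to 85 mm and grips with 20 to 120 N. Pads are 22 mm wide; open, the fingers measure 114 mm over their backs; the gripper's body (76 mm by 85 mm) begins 54 mm behind the grasp point. The pads swing forward as they close: fully open they stand 13 mm farther back than shut.
Start: joints at [69.213, 4.979, 10.078, 95.1, 0, 90], TCP at [0.195, 0.514, 0.231] pointing down, gripper open.
Joint ranges: [-179.16, 179.16], [-48.56, 103.87], [-65.8, 70.77], [-126.05, 130.52], [-82.76, 87.17], [-180, 180]. Speed limits (degrees/s): [127.2, 127.2, 147.25, 180, 180, 180].

## Interface

Orientations are given as [roll, pitch, yaw] about the fixed x, y, z axes, in that order (R = Rz(yaw) Ry(pitch) Rx(roll)).
In Python, from workcell import bot, camera, camera_model, ticket gives the robot as it stands.
- The arm moves only by the tool send_rows, never from a script. Its argument "targets" is text: rows parted by semicolons, each of 5 numbers parted by spaces: the shift along the tool's x, y, z in mm, then the turn about the tool's z in degrees, then the closure in counts, from 0 (fully open) to 255 (shut). A call has 1 to 20 rows; each row is the pose to reach, as a shift and turn from the pose commanded when the call began, along the tool's axes at that moment; what a row does not reach only later rows make up. A row lasts 1/8 s, in which the tool goes at most 62.5 mm and 10.7 degrees, less where a joint would pass 70% of its speed; a pose out of reach is approached as far as the arm can. A call with a gripper value outside its range is refused whole. The fingers move at their own pace and stop on an object; "newtons" is the grip in N (left out, the last holds). Time passes only in rows, so rows that repeat a pose let the fingers close. It gives the time, the measured TCP pose, the force, the opening and the grip force at its end, in the units of the state.
- bot.get_obs(): the state, without advancing time (a new reading comes with each control period).
- camera(name): name is "side" or "top" or "wrist"; returns the picture (480x640x3 uint8, blue, green, red); there is no depth.
- camera_model(name): a dict with "K" (3x3 intrinsics, pixels), "dist_coeffs" ([k1, k2, p1, p2, k3] as OpenCV has them; the pictures are not rectified), "pose" (4x4, takes a point from camera to world coordinates); the wrist camera has in their place "T_tool_cam" (4x4, takes a point from camera to tool coordinates, whose origin is the TCP and whose axes are the flange's). Camera axes: x right, y down, z forward; pixel columns grow to the right and rows downward; lengths in m; the calibration is good to about 2 mm. A picture is of the moment at which its call begins: read the wrist's pose just before it. camera_model takes no time and is no camera call.
- ticket.job_done(): hands the job in; it is judged then, once.
The state is a dict: "time": time; "q": joint angles; "qd": joint speeds; "joint_efforts": joint torques, N m; "ee_pos": TCP position; "tcp_rot": TCP orientation; "wrist_force": force on the tool from outside, world axes, zero at the start; "torque": the same for the moment, N m; "opening": finger opening in m; "grasp_force": force on a finger pad.
Only numpy, scipy, OpenCV 4.12 (cv2) and the standard library are available. Lean on these libraries where they do the work, as an engineer would, in place of code of your own. Each camera call takes 0.05 s, during which the arm holds its last target. There are 200 camera calls.

## Task

Pick up the larger of the two round flasks by its neck and set it upright and centred in the sprung ring cradle of the bench mixer. Gently press it straight down until the cradle is fully home, keep it down for three seconds so that it is mixed, and finish while still gripping the neck and holding the cradle down. Leave the small flask, the jar and the beaker where they are.

Things in the scene. Friction and masses are not known exactly. Their poses are not given: they have to be found in the camera images.
- flask_large: The larger round glass flask, flat-bottomed, grey screw cap, upright on the bench in either of two places; 64 mm bulb, 124 tall, 0.1 to 0.21 kg. Origin: centre of the flat 32 mm foot, z up the neck. Heights over the foot in mm: bulb widest 28, bulb meets neck 57, straight neck 24 mm thick 57 to 108, cap 28 mm thick 108 to 124. Round all over: yaw is meaningless.
- flask_large_bulb (a point): Centre of the large flask's bulb, on its axis 28 mm above the foot.
- flask_large_neck (a point): Grip point on the large flask's neck, on its axis 85 mm above the foot; grip the neck within 30 mm of this point.
- flask_small: The smaller flask of the same shape and materials: 48 mm across the bulb, 94 mm tall, neck 20 mm, cap 24 mm. Origin: centre of its foot. Bystander, to be left standing.
- mixer: Fixed bench mixer: low rounded white housing 126 x 108 mm, 45 mm high, front panel with a small dial towards the robot; its ring cradle stands in the middle on three short spring legs. Origin: centre of the underside.
- cradle_seat (a point): Centre of the upper rim of the mixer's steel ring cradle (moves with it); 96 mm above the bench when up. The ring is a funnel 18 mm high, open below: inside radius 34 mm at the rim, 20 mm at the lower edge. The large flask's bulb rests in it self-centred, bulb centre about 8 mm above this point (foot about 20 mm below it).
- cradle (a joint): How far the cradle is pressed down, in m: 0 up, 0.016 fully home against its stop. Spring, 350 N/m: a downward push of about 3.6 N (flask weight included) starts it moving, 9.2 N brings it home; it springs up when let go. The flask's weight alone does not press it down.
- sample_jar: Small closed sample jar, 50 mm across, 78 mm tall. Origin: centre of the underside. Bystander.
- beaker: Small empty glass beaker, 50 mm across, 54 mm tall. Origin: centre of the underside. Bystander.
There are look-alikes about, which are no part of the job. Leave any red look-alike of the flask_large alone.

How it is judged:
By the outcome, as a careful person would: the job done as asked, in the order asked, and still so for the second after the job is handed in, while the arm keeps its last pose, push and grip.
It also fails if it takes over 40 s, if anything falls off the work surface, if the arm or the gripper's body presses on something with over 40 N, if the wrist force passes 120 N, or if a joint passes its speed limit or range.

## Working session

There is one attempt and no reset: what is moved stays moved. The work goes in short steps, Python scripts to look and compute and a tool call to move; the robot and the scene stay as the last step left them, time stands still between calls to the robot, and variables do not carry over. Pictures are saved under pics/ and viewed, at most 10 in all, crops included, and the job is handed in when it is done.

Besides the shell and the picture viewer there is one more tool, called after "Call:" as a command line: name --argument value ..., lists and objects as JSON in quotes. send_rows: Moves the arm, as the interface text tells. Its arguments: {"type":"object","properties":{"targets":{"type":"string"},"newtons":{"type":"number"}},"required":["targets"]}

```bash
mkdir -p pics; ls
python3 - <<'E'
from workcell import bot,camera,camera_model
import cv2,numpy as np
o=bot.get_obs();print(o,bot.hold_point_z)
a=camera("top");b=camera("side")
cv2.imwrite("pics/top.png",a);cv2.imwrite("pics/side.png",b)
for n in("top","side"):
    m=camera_model(n);print(n,np.round(m["pose"],3).tolist(),m["K"],m["dist_coeffs"])
print(camera_model("wrist"))
E
```

```text
pics
{'time': 0.0, 'q': array([ 6.92133302e+01,  5.01026223e+00,  1.00363839e+01,  9.51019874e+01,
       -3.32615697e-05,  9.00001236e+01]), 'qd': array([ 7.02751808e-02, -2.94916254e-03, -6.23546103e-05,  9.26293198e-02,
       -4.89608416e-03,  4.28033810e-03]), 'joint_efforts': array([-4.48783379e-03, -5.20388210e+01,  4.64800572e+01,  1.63823145e-02,
       -2.41692560e-04,  1.29944021e-05]), 'ee_pos': array([0.19510527, 0.51397798, 0.23060841]), 'tcp_rot': array([-1.79924134e+02,  3.34252293e-05,  1.59213207e+02]), 'wrist_force': array([ 0.89740714, -0.3668885 ,  0.07627943]), 'torque': array([ 9.32801142e-05,  2.26624473e-02, -1.82552877e-02]), 'grasp_force': 0.0, 'opening': 0.0857432537744278} 0.0187
top [[0.021, -0.995, 0.094, 0.428], [-1.0, -0.019, 0.019, 0.123], [-0.017, -0.094, -0.995, 1.097], [0.0, 0.0, 0.0, 1.0]] [[458.64636202   0.         324.73503615]
 [  0.         458.64636202 234.22215443]
 [  0.           0.           1.        ]] [-0.03964651  0.          0.          0.          0.        ]
side [[0.999, -0.01, 0.034, 0.507], [-0.033, -0.58, 0.814, -0.832], [0.012, -0.815, -0.58, 0.784], [0.0, 0.0, 0.0, 1.0]] [[468.50459968   0.         317.14628361]
 [  0.         468.50459968 239.80438513]
 [  0.           0.           1.        ]] [-0.12051892  0.          0.          0.          0.        ]
{'K': array([[334.58986506,   0.        , 316.20936546],
       [  0.        , 334.58986506, 236.8483312 ],
       [  0.        ,   0.        ,   1.        ]]), 'dist_coeffs': array([-0.06191535,  0.        ,  0.        ,  0.        ,  0.        ]), 'T_tool_cam': array([[ 1.17819328e-04, -9.55022379e-01, -2.96533713e-01,
         7.43643412e-02],
       [ 9.99999984e-01,  1.51459792e-04, -9.04725637e-05,
         3.79922126e-04],
       [ 1.31316257e-04, -2.96533697e-01,  9.55022381e-01,
        -1.43583733e-01],
       [ 0.00000000e+00,  0.00000000e+00,  0.00000000e+00,
         1.00000000e+00]])}
```

View pics/top.png

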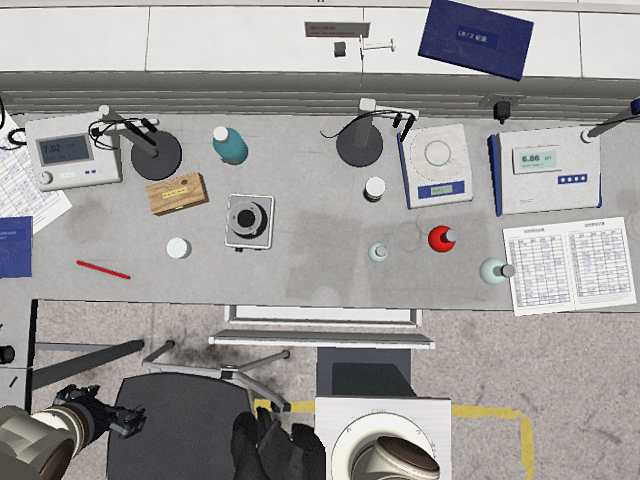

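View pics/side.png

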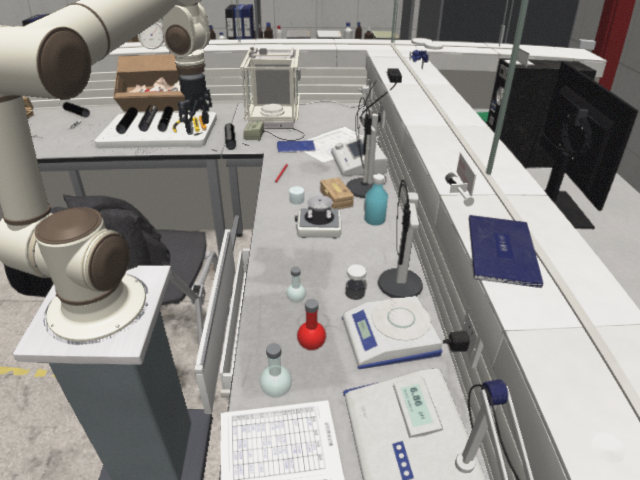

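The top view shows the large flask's bulb at about (493,271) with its cap at (508,270), the red look-alike at (441,239), the small flask at (377,252) and the jar at (375,188). The mixer is at (248,220) and the beaker at (178,248). In the side view the large flask's bulb is at (275,380) and its cap at (274,350), and the cradle is at (319,210).

```bash
cat > h.py <<'E'
import cv2,numpy as np
from workcell import bot,camera,camera_model
def ray(n,uv,T=None):
    m=camera_model(n);P=np.array(m["pose"]) if T is None else T
    p=cv2.undistortPoints(np.array([[uv]],float),np.array(m["K"]),np.array(m["dist_coeffs"]))[0,0]
    d=P[:3,:3]@[p[0],p[1],1];return P[:3,3],d/np.linalg.norm(d)
def plane(n,uv,z,T=None):
    o,d=ray(n,uv,T);return o+d*(z-o[2])/d[2]
def tri(rs):
    A=sum(np.eye(3)-np.outer(d,d) for o,d in rs);b=sum((np.eye(3)-np.outer(d,d))@o for o,d in rs)
    return np.linalg.solve(A,b)
E
python3 - <<'E'
from h import *
t=cv2.imread("pics/top.png");s=cv2.imread("pics/side.png")
def crop(im,x0,y0,x1,y1):return cv2.resize(im[y0:y1,x0:x1],(400,300),interpolation=cv2.INTER_CUBIC)
top=np.hstack([crop(t,460,240,540,300),crop(t,208,190,288,250)])
bot_=np.hstack([crop(s,220,335,320,410),crop(s,270,175,370,250)])
cv2.imwrite("pics/c1.png",np.vstack([top,bot_]))
print(plane("top",(493,271),.028),plane("top",(508,270),.124),plane("side",(275,380),.028),plane("side",(274,350),.118))
print(plane("top",(248,217),.096),plane("side",(319,210),.096))
E
```

```text
[ 0.45042759 -0.24924785  0.028     ] [ 0.45112122 -0.2477373   0.124     ] [ 0.45175334 -0.2461271   0.028     ] [ 0.45396708 -0.24721602  0.118     ]
[0.55708985 0.31248042 0.096     ] [0.55664419 0.2772733  0.096     ]
```

View pics/c1.png

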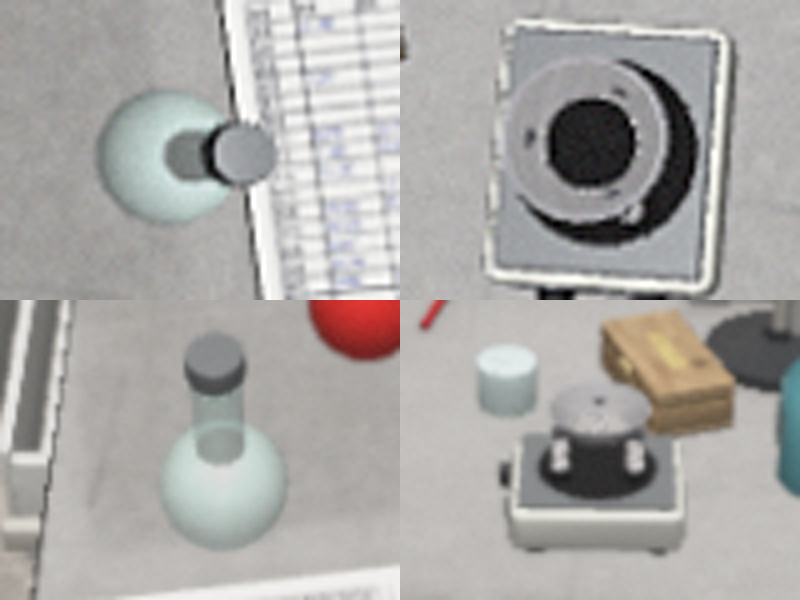

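In the crops the large flask's bulb centre is at top (492.6,271.2) and side (276.1,381.2), and its cap at top (509,270.8) and side (273.8,348.8). The cradle rim is at top (245.3,218) and side (320.2,202.8), raised.

Run:
```python
from h import *
print(plane("top",(492.6,271.2),.028),plane("side",(276.1,381.2),.028))
print(plane("top",(509,270.8),.124),plane("side",(273.8,348.8),.124))
print(plane("top",(245.3,218),.096),plane("side",(320.2,202.8),.096),tri([ray("top",(245.3,218)),ray("side",(320.2,202.8))]))
for n,t,s in[("small",(377,252),(296,293)),("red",(440,239),(311,335)),("jar",(375,188),(356,282)),("beaker",(178,248),(296,195))]:
    print(n,tri([ray("top",t),ray("side",s)]))
m=camera_model("wrist");T=m["T_tool_cam"]
print(T[:3,2])
```

```text
[ 0.44994674 -0.24830944  0.028     ] [ 0.45402441 -0.24908986  0.028     ]
[ 0.44947119 -0.24984245  0.124     ] [ 0.45396319 -0.24958145  0.124     ]
[0.55475319 0.31839376 0.096     ] [0.5614812  0.31617406 0.096     ] [0.55835357 0.31901097 0.09380408]
small [0.49116387 0.01996994 0.0190673 ]
red [ 0.52416392 -0.12617515  0.02706505]
jar [0.63772081 0.02849058 0.04448614]
beaker [0.49013965 0.49101319 0.02132515]
[-2.96533713e-01 -9.04725637e-05  9.55022381e-01]
```

Call:
send_rows --targets "-40 -50 0 0 0; -120 -145 0 0 0;-511 -622 0 0 0;-511 -622 0 0 0;-511 -622 0 0 0;-511 -622 0 0 0;-511 -622 0 0 0;-511 -622 0 0 0;-511 -622 0 0 0;-511 -622 0 0 0;-511 -622 0 0 0;-511 -622 0 0 0;-511 -622 0 0 0;-511 -622 0 0 0;-511 -622 0 0 0;-511 -622 0 0 0;-511 -622 0 0 0;-511 -622 0 0 0" --newtons 30

```text
time: 2.35
ee_pos: [0.4522, -0.2481, 0.2317]
tcp_rot: [-180.0, 0.0, 159.3]
wrist_force: [0.4, 0.1, -0.4]
opening: 0.0853
grasp_force: 0.0
```

Run:
```python
from h import *
from scipy.spatial.transform import Rotation as R
o=bot.get_obs();im=camera("wrist");cv2.imwrite("pics/w1.png",im)
W=np.eye(4);W[:3,:3]=R.from_euler("xyz",o["tcp_rot"],degrees=True).as_matrix();W[:3,3]=o["ee_pos"]
T=W@camera_model("wrist")["T_tool_cam"];np.save("w1.npy",T);print(o["ee_pos"],o["tcp_rot"],o["q"],o["time"])
```

```text
[ 0.45220626 -0.24808461  0.23170555] [-1.79994058e+02  4.33317830e-02  1.59265784e+02] [-2.87496737e+01  2.36963922e-01  5.20684782e+00  9.49261468e+01
  1.57888114e-04 -8.01545555e+00] 2.35
```

View pics/w1.png

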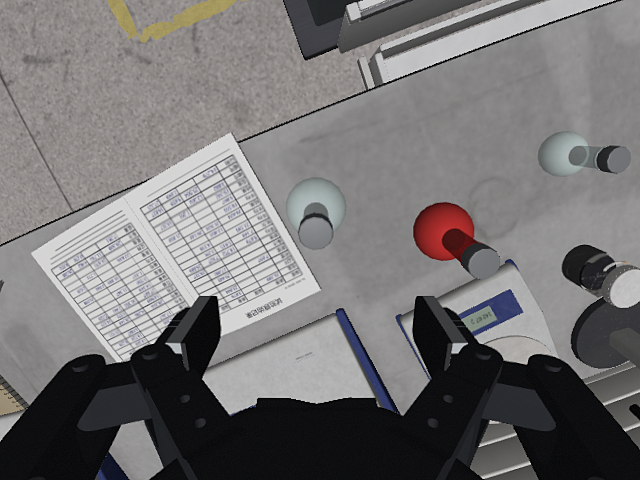

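The wrist view shows the large flask below: bulb centre about (316,209), cap about (316,233), with the red look-alike at (444,231) and the small flask at (565,153).

Run:
```python
from h import *
T=np.load("w1.npy")
print(plane("wrist",(316,209),.028,T),plane("wrist",(316,234),.124,T))
```

```text
[ 0.45478301 -0.24895261  0.028     ] [ 0.45358306 -0.24841266  0.124     ]
```

Call:
send_rows --targets "-1 0 30 0 0;-1 0 70 0 0;-1 0 110 0 0;-1 0 140 0 0;-1 0 158 0 0;-1 0 164 0 0;-1 0 164 0 0;-1 0 164 0 255;-1 0 164 0 255;-1 0 164 0 255;-1 0 164 0 255;-1 0 164 0 255;-1 0 164 0 255;-1 0 164 0 255;-1 0 164 0 255" --newtons 45

```text
time: 4.28
ee_pos: [0.4533, -0.2492, 0.0676]
tcp_rot: [-180.0, 0.0, 159.2]
wrist_force: [-0.6, -0.5, 4.6]
opening: 0.0232
grasp_force: 42.9
```

Call:
send_rows --targets "0 0 -10 0 255;0 0 -30 0 255;0 0 -70 0 255;0 0 -110 0 255;0 0 -150 0 255;0 0 -170 0 255;0 0 -180 0 255;0 0 -180 0 255;0 0 -180 0 255"

```text
time: 5.4
ee_pos: [0.4529, -0.2489, 0.2461]
tcp_rot: [180.0, -0.1, 159.2]
wrist_force: [0.6, -0.7, -1.7]
opening: 0.0234
grasp_force: 42.9
```

Run:
```python
from h import *
from scipy.spatial.transform import Rotation as R
o=bot.get_obs()
W=R.from_euler("xyz",o["tcp_rot"],degrees=True).as_matrix()
print(o["ee_pos"],o["wrist_force"],o["torque"],o["opening"],o["grasp_force"])
print(W.T@(np.array([.5575,.318,o["ee_pos"][2]])-o["ee_pos"])*1000)
```

```text
[ 0.45285007 -0.24885816  0.24609751] [ 0.64731816 -0.73131909 -1.74447701] [-0.00201255 -0.03727926  0.02340554] 0.0234237731445931 42.88092702627182
[1.03339626e+02 5.67098394e+02 3.40889795e-01]
```

Call:
send_rows --targets "4 20 0 0 255;11 60 0 0 255;20 110 0 0 255;29 160 0 0 255;38 210 0 0 255;47 260 0 0 255;56 310 0 0 255;65 360 0 0 255;74 410 0 0 255;84 460 0 0 255;92 505 0 0 255;98 540 0 0 255;102 560 0 0 255;103 567 0 0 255;103 567 0 0 255;103 567 0 0 255;103 567 0 0 255"

```text
time: 7.52
ee_pos: [0.5581, 0.3168, 0.2477]
tcp_rot: [180.0, 0.0, 159.2]
wrist_force: [-0.4, -0.3, -0.9]
opening: 0.0231
grasp_force: 43.1
```

Run:
```python
from h import *
from scipy.spatial.transform import Rotation as R
o=bot.get_obs();w=camera("wrist")
W=np.eye(4);W[:3,:3]=R.from_euler("xyz",o["tcp_rot"],degrees=True).as_matrix();W[:3,3]=o["ee_pos"]
np.save("w2.npy",W@camera_model("wrist")["T_tool_cam"]);print(o["ee_pos"],o["tcp_rot"],o["q"])
s=camera("side");t=camera("top")
cv2.imwrite("pics/w2.png",w);cv2.imwrite("pics/s2.png",s)
def crop(im,x0,y0,x1,y1):return cv2.resize(im[y0:y1,x0:x1],(400,300),interpolation=cv2.INTER_CUBIC)
cv2.imwrite("pics/c2.png",np.vstack([np.hstack([crop(s,270,135,370,210+0),crop(t,205,180,285,240)]),np.hstack([crop(w,220,90,420,240),crop(w,120,20,520,320)])]))
```

```text
[0.55809305 0.31683438 0.24765547] [1.79985292e+02 1.59893327e-02 1.59161494e+02] [ 2.95852735e+01  1.88028762e+01  2.80812936e+01  9.92568938e+01
 -2.95355032e-03  5.04237773e+01]
```

View pics/c2.png

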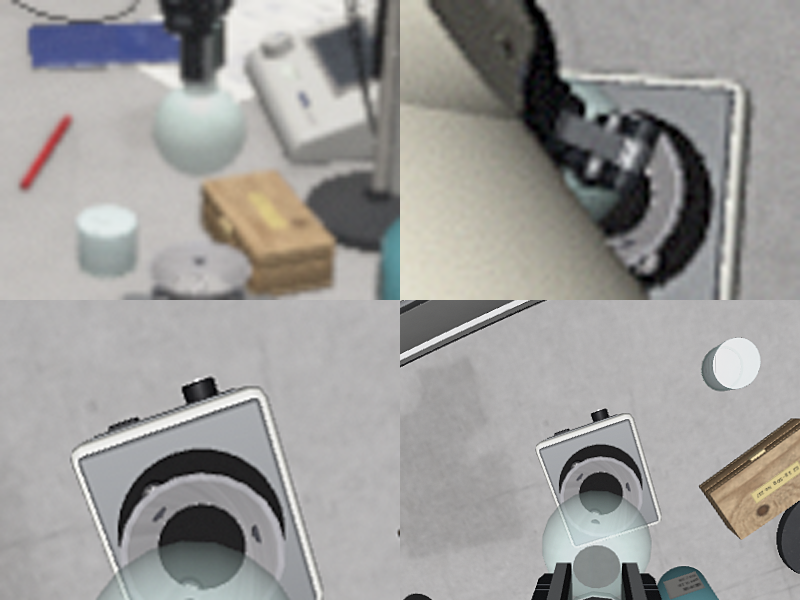

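The side crop shows the flask hanging straight, with its bulb at about (319.8,167), right above the ring at about (320.3,203). In the wrist crop the ring's rim is centred at column 320.8 with its top edge at row 164.5, and the bulb is centred at column 317.

Run:
```python
from h import *
T=np.load("w2.npy");o=bot.get_obs();p=o["ee_pos"];y=np.radians(159.2)
X=np.array([np.cos(y),np.sin(y),0]);Y=np.array([np.sin(y),-np.cos(y),0])
loc=lambda q:(np.round([(q-p)@X*1e3,(q-p)@Y*1e3],1))
for r in(.034,.036):print("rim ctr wrist",loc(plane("wrist",(320.8,164.5),.096,T)-r*X))
print("row210",loc(plane("wrist",(320.8,210),.096,T)))
print("bulb wrist lat",loc(plane("wrist",(317,240),.208,T)))
s=plane("side",(319.8,167),.208);print("side bulb",s,loc(s))
s=plane("side",(320.3,203),.096);print("side rim",s,loc(s))
# side rim now: fit of bright ring with edges
w=cv2.imread("pics/w2.png");g=cv2.cvtColor(w,cv2.COLOR_BGR2GRAY)
for r in(185,190,195,200,205):print(r,g[r,270:372:2].tolist())
print(g[150:180,321].tolist())
```

```text
rim ctr wrist [14.3  4.1]
rim ctr wrist [12.3  4.1]
row210 [7.9 4.2]
bulb wrist lat [15.4  0.5]
side bulb [0.55877104 0.31893864 0.208     ] [-0.   1.9]
side rim [0.56172396 0.31506243 0.096     ] [-4.2 -0.7]
185 [167, 166, 166, 166, 166, 166, 173, 93, 30, 35, 28, 88, 158, 191, 173, 173, 156, 144, 146, 145, 145, 147, 146, 144, 141, 139, 144, 147, 147, 151, 149, 145, 144, 146, 146, 153, 168, 177, 123, 20, 32, 33, 30, 39, 174, 161, 114, 238, 168, 187, 183]
190 [165, 165, 166, 165, 166, 170, 32, 33, 32, 23, 121, 177, 170, 145, 146, 147, 148, 148, 145, 145, 145, 143, 145, 146, 149, 152, 151, 147, 141, 145, 149, 148, 153, 146, 147, 148, 149, 147, 148, 172, 184, 142, 24, 33, 30, 163, 152, 154, 234, 145, 182]
195 [169, 166, 164, 164, 170, 28, 35, 29, 96, 183, 167, 148, 148, 150, 151, 84, 100, 150, 152, 113, 48, 29, 32, 33, 35, 33, 33, 33, 32, 31, 23, 66, 148, 154, 154, 147, 148, 150, 150, 148, 148, 176, 188, 59, 30, 49, 171, 132, 193, 217, 145]
200 [116, 168, 164, 163, 161, 22, 22, 167, 178, 149, 150, 149, 150, 114, 110, 154, 148, 25, 33, 35, 33, 33, 33, 35, 34, 35, 34, 35, 31, 35, 34, 33, 33, 28, 113, 160, 150, 151, 150, 152, 149, 151, 160, 181, 159, 14, 131, 161, 105, 243, 193]
205 [237, 100, 166, 163, 159, 19, 161, 167, 138, 142, 141, 140, 139, 139, 140, 116, 28, 36, 34, 35, 35, 33, 32, 34, 35, 34, 34, 36, 35, 35, 36, 35, 36, 33, 32, 29, 170, 158, 57, 89, 160, 151, 152, 163, 178, 137, 109, 160, 155, 118, 239]
[164, 176, 172, 170, 170, 170, 170, 170, 169, 170, 169, 169, 173, 164, 110, 18, 29, 33, 33, 32, 34, 35, 34, 34, 30, 19, 102, 168, 185, 179]
```

Run:
```python
from h import *
from scipy.optimize import least_squares
T=np.load("w2.npy");p=bot.get_obs()["ee_pos"];y=np.radians(159.2)
X=np.array([np.cos(y),np.sin(y),0]);Y=np.array([np.sin(y),-np.cos(y),0])
g=cv2.cvtColor(cv2.imread("pics/w2.png"),cv2.COLOR_BGR2GRAY)
pts=[]
for r in range(182,207,2):
    d=g[r].astype(float)
    L=[c for c in range(276,310) if d[c]<90<=d[c+1]];Rr=[c for c in range(330,368) if d[c]>=90>d[c+1]]
    if L:pts.append((min(L,key=lambda c:c)+.5,r))
    # right edge: bright->dark farthest right
    if Rr:pts.append((max(Rr)+.5,r))
pts.append((321,176));print(pts)
Q=np.array([plane("wrist",u,.096,T)[:2] for u in pts])
f=lambda c:np.hypot(*(Q-c[:2]).T)-c[2]
s=least_squares(f,[.558,.318,.035],loss="soft_l1",f_scale=.001);c=s.x
print(c,np.round(f(c)*1e3,1),"tool shift",(np.r_[c[:2],p[2]]-p)@X*1e3,(np.r_[c[:2],p[2]]-p)@Y*1e3)
```

```text
[(299.5, 182), (342.5, 182), (292.5, 184), (345.5, 184), (292.5, 186), (347.5, 186), (291.5, 188), (350.5, 188), (289.5, 190), (352.5, 190), (287.5, 192), (353.5, 192), (286.5, 194), (355.5, 194), (285.5, 196), (356.5, 196), (284.5, 198), (357.5, 198), (283.5, 200), (358.5, 200), (281.5, 202), (359.5, 202), (281.5, 204), (360.5, 204), (281.5, 206), (360.5, 206), (321, 176)]
[0.5584296  0.32153082 0.03728409] [-0.3 -0.1  1.9 -0.1  0.6 -0.4 -0.1  0.1 -0.   0.2  0.2 -0.2 -0.1  0.2
 -0.3 -0.  -0.4 -0.1 -0.4 -0.   0.6  0.1  0.   0.4 -0.5 -0.1 -0.2] tool shift 1.2253911973171674 4.162132499536615
```

Call:
send_rows --targets "0 3 15 0 255;0 3 40 0 255;0 3 65 0 255;0 3 82 0 255;0 3 90 0 255;0 3 90 0 255;0 3 90 0 255"

```text
time: 8.55
ee_pos: [0.5595, 0.3206, 0.1583]
tcp_rot: [179.9, 0.1, 159.2]
wrist_force: [0.6, -0.6, -2.1]
opening: 0.0233
grasp_force: 43.1
```

Run:
```python
from h import *
from scipy.spatial.transform import Rotation as R
o=bot.get_obs();w=camera("wrist")
W=np.eye(4);W[:3,:3]=R.from_euler("xyz",o["tcp_rot"],degrees=True).as_matrix();W[:3,3]=o["ee_pos"]
np.save("w3.npy",W@camera_model("wrist")["T_tool_cam"]);print(o["ee_pos"],o["wrist_force"],o["torque"])
s=camera("side");t=camera("top")
cv2.imwrite("pics/w3.png",w);cv2.imwrite("pics/s3.png",s)
def crop(im,x0,y0,x1,y1):return cv2.resize(im[y0:y1,x0:x1],(400,300),interpolation=cv2.INTER_CUBIC)
cv2.imwrite("pics/c3.png",np.hstack([crop(s,280,165,360,225),crop(w,240,130,400,250)]))
```

```text
[0.55945404 0.32064279 0.15828382] [ 0.64041254 -0.58673492 -2.14729903] [ 0.0045282  -0.02988236 -0.01185098]
```

View pics/c3.png

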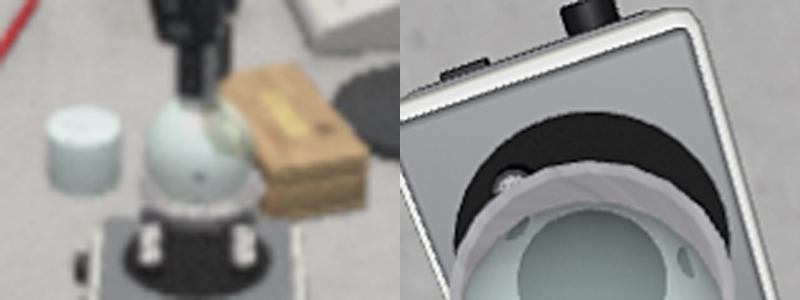

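The bulb is nearly in the ring. In the side crop it is centred at about column 201 against 202 for the ring, and in the wrist crop at about 592 against 593, so it is centred within about 1 mm.

Call:
send_rows --targets "0 0 4 0 255;0 0 8 0 255;0 0 11 0 255;0 0 13 0 255;0 0 15 0 255;0 0 15 0 255;0 0 15 0 255"

```text
time: 9.57
ee_pos: [0.5592, 0.3206, 0.1427]
tcp_rot: [180.0, 0.0, 159.2]
wrist_force: [-0.3, 0.9, 3.4]
opening: 0.0237
grasp_force: 43.4
```

Call:
send_rows --targets "0 0 2 0 255;0 0 4 0 255;0 0 6 0 255;0 0 8 0 255;0 0 8 0 255;0 0 8 0 255"

```text
time: 10.32
ee_pos: [0.5592, 0.3206, 0.1346]
tcp_rot: [180.0, 0.0, 159.2]
wrist_force: [-1.4, 1.3, 6.3]
opening: 0.0232
grasp_force: 43.5
```

Call:
send_rows --targets "0 0 1 0 255;0 0 2 0 255;0 0 3 0 255;0 0 3 0 255;0 0 3 0 255"

```text
time: 10.95
ee_pos: [0.5593, 0.3206, 0.1318]
tcp_rot: [180.0, 0.0, 159.2]
wrist_force: [-0.7, 2.7, 7.0]
opening: 0.0235
grasp_force: 43.6
```

Call:
send_rows --targets "0 0 1 0 255;0 0 2 0 255;0 0 2 0 255;0 0 2 0 255"

```text
time: 11.45
ee_pos: [0.5593, 0.3206, 0.1299]
tcp_rot: [180.0, 0.0, 159.2]
wrist_force: [-1.1, 1.6, 7.4]
opening: 0.0235
grasp_force: 43.7
```

Call:
send_rows --targets "0.5 0.5 1 0 255;0.5 0.5 2 0 255;0.5 0.5 2 0 255;0.5 0.5 2 0 255"

```text
time: 11.95
ee_pos: [0.5593, 0.3209, 0.1288]
tcp_rot: [179.9, 0.1, 159.2]
wrist_force: [-1.2, -1.0, 12.5]
opening: 0.0236
grasp_force: 44.3
```

Call:
send_rows --targets "0 0 0.5 0 255;0 0 0.5 0 255;0 0 0.5 0 255;0 0 0.5 0 255;0 0 0.5 0 255;0 0 0.5 0 255;0 0 0.5 0 255;0 0 0.5 0 255;0 0 0.5 0 255;0 0 0.5 0 255;0 0 0.5 0 255;0 0 0.5 0 255;0 0 0.5 0 255;0 0 0.5 0 255;0 0 0.5 0 255;0 0 0.5 0 255;0 0 0.5 0 255;0 0 0.5 0 255;0 0 0.5 0 255;0 0 0.5 0 255"

```text
time: 14.45
ee_pos: [0.5593, 0.3209, 0.1288]
tcp_rot: [179.9, 0.1, 159.2]
wrist_force: [-2.5, -1.1, 15.6]
opening: 0.0237
grasp_force: 44.4
```

Call:
send_rows --targets "0 0 0 0 255;0 0 0 0 255;0 0 0 0 255;0 0 0 0 255;0 0 0 0 255;0 0 0 0 255;0 0 0 0 255;0 0 0 0 255;0 0 0 0 255;0 0 0 0 255;0 0 0 0 255;0 0 0 0 255;0 0 0 0 255;0 0 0 0 255;0 0 0 0 255;0 0 0 0 255"

```text
time: 16.45
ee_pos: [0.5593, 0.3209, 0.1287]
tcp_rot: [179.9, 0.1, 159.2]
wrist_force: [-0.9, -1.6, 15.0]
opening: 0.0234
grasp_force: 44.4
```

Run:
```python
from h import *
o=bot.get_obs();print(o["ee_pos"],o["wrist_force"])
s=camera("side");w=camera("wrist")
def crop(im,x0,y0,x1,y1):return cv2.resize(im[y0:y1,x0:x1],(400,300),interpolation=cv2.INTER_CUBIC)
cv2.imwrite("pics/c4.png",np.hstack([crop(s,280,165,360,225),crop(w,240,130,400,250)]))
```

```text
[0.55928661 0.32091074 0.12873157] [-0.9009987  -1.56655635 14.96149503]
```

View pics/c4.png

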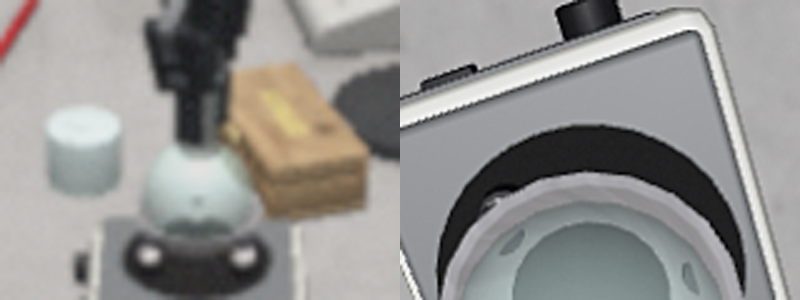

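The flask sits upright and centred in the ring, with the bulb at about column 199 of the side crop. The cradle is down on its stop, its legs retracted, and it has been held there over 4 s.

```bash
python3 -c "
from workcell import ticket
print(ticket.job_done())"
```

```text
the job is handed in; nothing more can be done
None
```

I set the large flask upright and centred in the cradle, pressed it fully home, held it down for over 4 s, and handed the job in at about 16.6 s with the neck still gripped and the cradle held down at about 15 N.

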